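# Pair the fired cups with their saucers

### The arm

A 6-joint arm with a two-finger parallel gripper is mounted at the origin on the work surface. World frame = base frame: x ahead of the robot, y to its left, z up, the work surface at z = 0. Lengths are in mm, angles in rad, forces in N, time in s.
With the tool pointing down it reaches from about 350 to 975 mm from the base axis. Payload 7.1 kg.
Tool frame: the origin (TCP) lies midway between the tips of the shut fingers; the grasp point (between the pads) lies ctrl.grip_point_offset behind it (ctrl.grip_point_offset is the distance from the TCP to the grasp point, in mm); z points along the fingers, y is the line along which they close (so a half turn about z gives the same grasp; the last joint's range is limited). The gripper opens to 88 mm and grips with 3 to 60 N. Pads are 20 mm wide; open, the fingers measure 115 mm over their backs; the gripper's body (75 mm by 178 mm) begins 61 mm behind the grasp point.
Start: joints at [-1.219, 0.423, 1.63, -0, 1.089, -0.019], TCP at [226.492, -582.5, 191.075] pointing down, gripper open.
Joint ranges: [-3, 3], [-0.9, 2.11], [0.09, 2.58], [-1.31, 4.45], [0.11, 2.69], [-2.54, 2.54]. Speed limits (rad/s): [2.39, 2.39, 3.01, 3.14, 3.14, 3.14].

### API

Orientations are given as a rotation vector (axis times angle).
In Python, from workcell import ctrl gives the robot as it stands.
- The arm moves only by the tool apply_moves, never from a script. Its argument "targets" is a list of rows, each an object of numbers: "tx", "ty", "tz": the shift along the world's x, y, z in m; "spin": the turn about the world's z in degrees. In form: [{"tx": .., "ty": .., "tz": .., "spin": ..}, ...]. A call has exactly 8 rows; each row is the pose to reach, as a shift and turn from the pose commanded when the call began; what a row does not reach only later rows make up. A row lasts 1/10 s, in which the tool goes at most 50 mm and 8.59 degrees, less where a joint would pass 70% of its speed; a pose out of reach is approached as far as the arm can. A call with a gripper value outside its range is refused whole. "gripper" is the closure, from -1 (fully open) to 1 (shut), set as the call begins (left out, the last holds). The fingers move at their own pace and stop on an object; the grip force is fixed at half the most. Time passes only in rows, so rows that repeat a pose let the fingers close, or fill a call up. It gives the time, the measured TCP pose, the force, the opening and the grip force at its end, in the units of the state.
- ctrl.get_obs(): the state, without advancing time (a new reading comes with each control period).
- ctrl.get_image(name): name is "side" or "top" or "wrist"; returns the picture (384x512x3 uint8, red, green, blue); there is no depth.
- ctrl.get_calibration(name): a dict with "fov_y" (degrees; the focal length in pixels is half the picture's height over the tangent of half this angle, whatever the lens; pixels are square), "cx", "cy" (the principal point, pixels), "dist" ([k1, k2, p1, p2, k3] as OpenCV has them; the pictures are not rectified), "rvec" (rotation vector, rad) and "tvec" (3), from world to camera coordinates, as OpenCV has them. Camera axes: x right, y down, z forward; pixel columns grow to the right and rows downward; lengths in mm; the calibration is good to about 2 mm. A picture is of the moment at which its call begins: read the wrist's pose just before it. get_calibration takes no time and is no camera call; for the wrist camera it gives the pose at the moment of the call.
- ctrl.close_job(): hands the job in; it is judged then, once.
Trained networks look in the newest picture that a camera, given by its name, has taken for a name from the list of things; names that differ only in an ending like _2 or _b are one class to them, and where a whole thing is asked for, a point or a joint stands for the part that bears it (a point fixed in the world has none). Each returns a list of dicts, best first, with "score" (0 to 1); they miss things now and then, are a little off and sometimes report something else, mostly with a low value. They report only what shows in the picture. A call takes as long as a camera call. They do not tell look-alikes from the thing itself.
- ctrl.outline_of(name, camera): "pixels" (384x512 bool, what is visible of it) and "box" ([left, top, right, bottom] in pixels, round what is visible of it).
- ctrl.pinpoint(name, camera): "uv" ([column, row] in pixels: a listed point, or the origin of a listed thing).
The state is a dict: "t": time; "qpos": joint angles; "qvel": joint speeds; "joint_torque": joint torques, N m; "ee_pos": TCP position; "orientation": TCP orientation; "ft_force": force on the tool from outside, world axes, zero at the start; "moment": the same for the moment, N m; "width": finger opening in mm; "grasp_force": force on a finger pad.
Only numpy, scipy, OpenCV 4.12 (cv2) and the standard library are available. Lean on these libraries where they do the work, as an engineer would, in place of code of your own. Each camera call takes 0.05 s, during which the arm holds its last target. There are 200 camera calls.

### The job

Pair up the freshly fired tea ware for painting: stand each of the three cups that have a handle upright in the middle of the saucer of its own size - small cup on the small saucer, medium on medium, large on large. Leave the saucers where they lie, set the cups down gently without dropping them, and leave the two beakers without handles, the glaze jar and the brush pot alone.

Things in the scene. Friction and masses are not known exactly. Their poses are not given: they have to be found in the camera images.
- small_cup: small cup with a loop handle, cream-white unglazed ceramic, open, upright on the table: diameter 44 mm over its upper 70 % (foot 36 mm), 52 mm high, wall 3.5 mm, about 90 g. Origin: centre of the underside. z up; y points to the handle, which stands out 22 mm in the y-z plane, 8 mm thick, at 0.3 to 0.85 of the height: grip across x.
- medium_cup: medium cup with a loop handle, cream-white unglazed ceramic, open, upright on the table: diameter 56 mm over its upper 70 % (foot 44 mm), 68 mm high, wall 3.5 mm, about 160 g. Origin: centre of the underside. z up; y points to the handle, which stands out 25 mm in the y-z plane, 8 mm thick, at 0.3 to 0.85 of the height: grip across x.
- large_cup: large cup with a loop handle, cream-white unglazed ceramic, open, upright on the table: diameter 68 mm over its upper 70 % (foot 54 mm), 86 mm high, wall 3.5 mm, about 260 g. Origin: centre of the underside. z up; y points to the handle, which stands out 28 mm in the y-z plane, 8 mm thick, at 0.3 to 0.85 of the height: grip across x.
- small_saucer: the small saucer, for the small cup: a round, shallow, loose dish of the same cream-white ceramic, 96 mm across the rim and 13 mm high, with a flat inner floor about 68 mm across lying 6 mm above its underside. Origin: centre of the underside; z up. Round, so its yaw does not matter.
- medium_saucer: the medium saucer, for the medium cup: a round, shallow, loose dish of the same cream-white ceramic, 120 mm across the rim and 13 mm high, with a flat inner floor about 86 mm across lying 6 mm above its underside. Origin: centre of the underside; z up. Round, so its yaw does not matter.
- large_saucer: the large saucer, for the large cup: a round, shallow, loose dish of the same cream-white ceramic, 146 mm across the rim and 13 mm high, with a flat inner floor about 106 mm across lying 6 mm above its underside. Origin: centre of the underside; z up. Round, so its yaw does not matter.
- beaker_a: a beaker without a handle, not part of the job: same cream-white ceramic, outer diameter 54 mm, 68 mm high, loose. Origin: centre of its underside; z up.
- beaker_b: a bigger beaker without a handle, not part of the job: same cream-white ceramic, outer diameter 66 mm, 80 mm high, loose. Origin: centre of its underside; z up.
- glaze_jar: a closed glaze jar with a white cap, not part of the job: 54 mm diameter, 75 mm high, loose, at the far side to the left or right. Origin: centre of its underside; z up.
- brush_pot: a metal pot full of upright paint brushes, not part of the job: 76 mm diameter, 72 mm high, the brushes reach up to about 155 mm above the table, loose, at the far side to the left or right. Origin: centre of its underside; z up.
Things that resemble listed ones, but are neither listed nor needed, are in the scene too. What is shaped like the medium_cup but red is not meant.

How it is judged:
By the outcome, as a careful person would: the job done as asked, in the order asked, and still so for the second after the job is handed in, with the robot touching nothing.
It also fails if it takes over 86 s, if anything falls off the work surface, if the arm or the gripper's body presses on something with over 40 N, if the wrist force passes 120 N, or if a joint passes its speed limit or range.

## Working session

There is one attempt and no reset: what is moved stays moved. The work goes in short steps, Python scripts to look and compute and a tool call to move; the robot and the scene stay as the last step left them, time stands still between calls to the robot, and variables do not carry over. Pictures are saved under pics/ and viewed, at most 14 in all, crops included, and the job is handed in when it is done.

Besides the shell and the picture viewer there is one more tool, called after "Request:" as name(argument=value, ...), one argument or row to a line, values as JSON. apply_moves: Moves the arm, as the interface text tells. Its arguments: {"type":"object","properties":{"targets":{"type":"array"},"gripper":{"type":"number"}},"required":["targets"]}

```bash
mkdir -p pics
cat > h.py <<'E'
import numpy as np, cv2
from workcell import ctrl
def cam(n):
    c=ctrl.get_calibration(n); f=192/np.tan(np.radians(c["fov_y"])/2)
    return np.array([[f,0,c["cx"]],[0,f,c["cy"]],[0,0,1]]),np.array(c["dist"],float),np.array(c["rvec"],float),np.array(c["tvec"],float)
def ray(n,uv,z):
    K,d,r,t=cam(n); p=cv2.undistortPoints(np.array(uv,float).reshape(-1,1,2),K,d).reshape(-1,2)
    R=cv2.Rodrigues(r)[0]; o=-R.T@t; D=np.c_[p,np.ones(len(p))]@R
    return o+D*((z-o[2])/D[:,2])[:,None]
def proj(n,P):
    K,d,r,t=cam(n); return cv2.projectPoints(np.array(P,float).reshape(-1,1,3),r,t,K,d)[0].reshape(-1,2)
def save(n,f):
    im=ctrl.get_image(n); cv2.imwrite(f,cv2.cvtColor(im,cv2.COLOR_RGB2BGR)); return im
E
python3 - <<'E'
from h import *
o=ctrl.get_obs(); print(o, ctrl.grip_point_offset)
for n in("top","side"):
    save(n,f"pics/{n}0.png")
    for k in("small_cup","medium_cup","large_cup","small_saucer","medium_saucer","large_saucer","beaker_a","beaker_b","glaze_jar","brush_pot"):
        for r in ctrl.outline_of(k,n)[:3]: 
            b=r["box"]; m=np.argwhere(r["pixels"]).mean(0)[::-1]
            print(n,k,round(r["score"],2),b,m.round(),end=' ')
            if n=="top": print(ray(n,[m],40).round()[0][:2],end='')
            print()
        print([(np.round(r["uv"]),round(r["score"],2),ray(n,[r["uv"]],0 if 'sau' not in k else 0).round()[0][:2]) for r in ctrl.pinpoint(k,n)[:3]])
E
```

```text
{'t': 0.0, 'qpos': array([-1.21898373e+00,  4.23814035e-01,  1.63069032e+00, -2.49321140e-06,
        1.08858066e+00, -1.89831442e-02]), 'qvel': array([-4.88618349e-05,  2.34077053e-04,  2.46607694e-04, -2.26988264e-04,
       -5.13640159e-04,  6.37787977e-04]), 'joint_torque': array([ 1.17701718e-03, -5.44619465e+01, -2.73670989e+01,  6.45012874e-02,
        2.27942172e-02, -1.11659938e-04]), 'ee_pos': array([ 226.30004566, -581.94970997,  190.31833784]), 'orientation': array([-3.08630862e+00, -5.78844202e-01,  3.91546996e-04]), 'ft_force': array([ 0.41941347, -0.70914248,  0.51405265]), 'moment': array([0.01696196, 0.00968578, 0.04005318]), 'grasp_force': 0.0, 'width': 87.87189270389149} 18.700000000000003
top small_cup 0.64 [198.5, 140.1, 214.6, 173.4] [203. 158.] [627. 119.]
[(array([207., 162.]), 0.61, array([626., 114.])), (array([301., 238.]), 0.2, array([ 433., -111.]))]
top medium_cup 0.66 [354.4, 191.3, 379.2, 226.7] [366. 212.] [ 486. -262.]
top medium_cup 0.55 [406.4, 185.0, 438.8, 215.3] [421. 199.] [ 514. -394.]
[(array([364., 217.]), 0.85, array([ 479., -269.])), (arra
[... 2635 characters left out ...]
 0.71, array([513., 394.])), (array([292., 227.]), 0.64, array([458.,  84.]))]
side beaker_a 0.8 [279.4, 199.1, 308.4, 236.0] [293. 217.] 
side beaker_a 0.74 [296.1, 143.3, 318.8, 173.8] [308. 158.] 
[(array([293., 229.]), 0.67, array([456.,  88.]))]
side beaker_b 0.8 [279.4, 199.1, 308.4, 236.0] [293. 217.] 
side beaker_b 0.74 [296.1, 143.3, 318.8, 173.8] [308. 158.] 
[(array([293., 229.]), 0.67, array([456.,  88.]))]
side glaze_jar 0.66 [190.7, 80.6, 210.9, 115.3] [200.  96.] 
[(array([202., 105.]), 0.86, array([ 760., -318.])), (array([284.,  95.]), 0.51, array([ 521., -388.]))]
side brush_pot 0.7 [108.3, 253.2, 161.7, 314.9] [140. 289.] 
[(array([149., 299.]), 0.92, array([742., 298.]))]
```

```bash
python3 -c "
import cv2
a=cv2.imread('pics/top0.png');cv2.imwrite('pics/top0b.png',cv2.resize(a[60:330,50:450],None,fx=2,fy=2,interpolation=3))
a=cv2.imread('pics/side0.png');cv2.imwrite('pics/side0b.png',cv2.resize(a[60:384,100:400],None,fx=1.85,fy=1.85,interpolation=3))"
```

```text
(no output)
```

View pics/top0b.png

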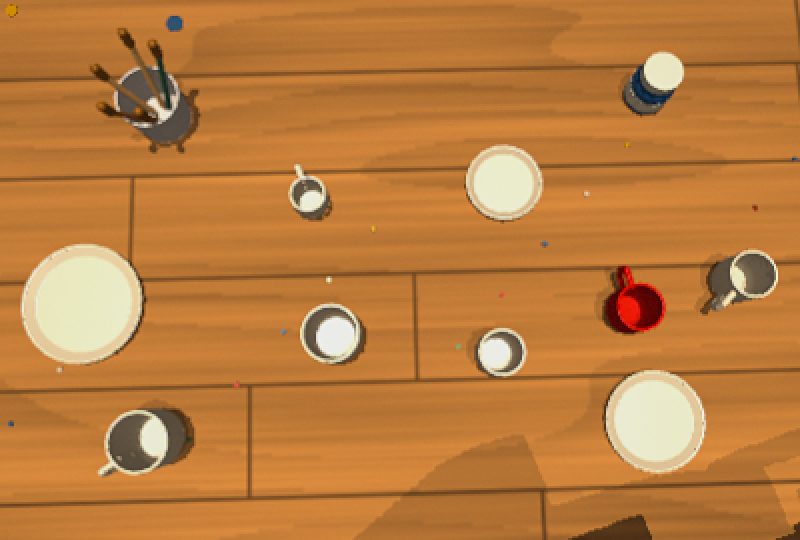

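View pics/side0b.png

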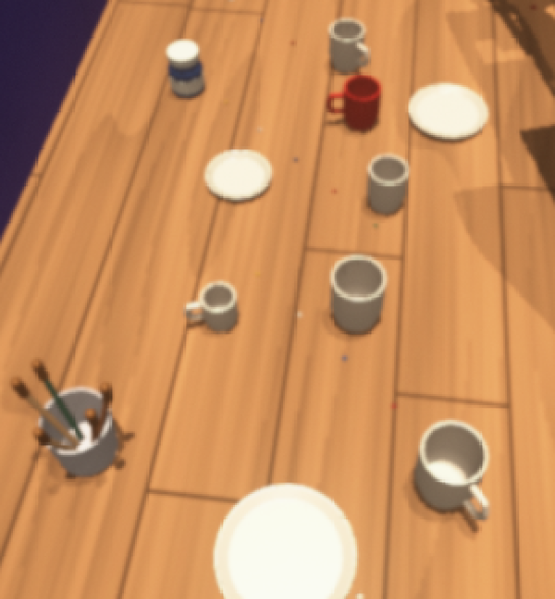

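The top crop shows:
- The cream medium cup at about (743,280), with its handle lower left. The red look-alike is at (637,305).
- The large cup at (140,440), with its handle lower left.
- The small cup at (308,195), with its handle up.
- The three saucers at (504,183), (655,421) and (82,304).

The side view agrees. Next I'll fit silhouettes.

```bash
cat > fit.py <<'E'
from h import *
from scipy.optimize import minimize
D={"small_cup":(44,36,52,22),"medium_cup":(56,44,68,25),"large_cup":(68,54,86,28),"small_saucer":(96,),"medium_saucer":(120,),"large_saucer":(146,)}
th=np.linspace(0,2*np.pi,40); C=np.c_[np.cos(th),np.sin(th)]
def circ(r,z): return np.c_[r*C,np.full(40,z)]
def parts(k,p,z0=0):
    d=D[k]; o=np.array([p[0],p[1],z0])
    if len(d)==1: return [np.r_[circ(d[0]/2,13),circ(d[0]*.36,0)]+o]
    D_,f,h,s=d; yaw=p[2]; r=D_/2
    hd=np.array([[x,y,z] for x in(-4,4) for y,z in((r-3,.3*h),(r+s*.7,.3*h),(r+s,.4*h),(r+s,.75*h),(r+s*.7,.85*h),(r-3,.85*h))])
    c,sn=np.cos(yaw),np.sin(yaw); Rz=np.array([[c,-sn,0],[sn,c,0],[0,0,1]])
    return [np.r_[circ(f/2,0),circ(r,.3*h),circ(r,h)]+o, hd@Rz.T+o]
S=4
def render(n,k,p,z0=0,box=None):
    l,t,r,b=box; im=np.zeros(((b-t)*S,(r-l)*S),np.uint8)
    for P in parts(k,p,z0):
        q=((proj(n,P)-[l,t]+.5)*S-.5).astype(np.float32)
        cv2.fillConvexPoly(im,np.round(cv2.convexHull(q)*16).astype(int),1,shift=4)
    return im>0
def fit(k,p0,masks,z0=0):
    its=[]
    for n,m in masks.items():
        ys,xs=np.where(m); bx=(max(xs.min()-20,0),max(ys.min()-20,0),min(xs.max()+21,512),min(ys.max()+21,384))
        mm=m[bx[1]:bx[3],bx[0]:bx[2]].astype(np.uint8)
        its.append((n,bx,cv2.resize(mm*255,None,fx=S,fy=S,interpolation=cv2.INTER_LINEAR)>127))
    def cost(p):
        s=0
        for n,bx,m in its:
            a=render(n,k,p,z0,bx); s+=1-(a&m).sum()/(a|m).sum()
        return s/len(its)
    best=None
    yaws=[None] if 'sau' in k else np.arange(-np.pi,np.pi,.6)
    cs=sorted([(cost(list(p0)+([] if y is None else [y])),i) for i,y in enumerate(yaws)])[:2]
    for _,i in cs:
        q=list(p0)+([] if yaws[i] is None else [yaws[i]])
        sim=[q]+[[v+(12 if j==g and g<2 else .3 if j==g else 0) for g,v in enumerate(q)] for j in range(len(q))]
        r=minimize(cost,q,method="Nelder-Mead",options=dict(initial_simplex=sim,xatol=.02,fatol=1e-4))
        if best is None or r.fun<best.fun: best=r
    return best.x,best.fun
def fillh(m):
    m=m.astype(np.uint8); c,_=cv2.findContours(m,0,2); o=np.zeros_like(m); cv2.drawContours(o,[max(c,key=cv2.contourArea)],-1,1,-1); return o>0
E
cat > run.py <<'E'
from fit import *
import sys
G={"small_cup":(627,112),"medium_cup":(521,-391),"large_cup":(344,294),"small_saucer":(642,-119),"medium_saucer":(344,-286),"large_saucer":(512,394)}
M={k:{} for k in G}
for n in("top","side"):
    ctrl.get_image(n)
    for k,g in G.items():
        uv=proj(n,[[*g,30]])[0]
        c=[r for r in ctrl.outline_of(k,n) if np.linalg.norm(np.argwhere(r["pixels"]).mean(0)[::-1]-uv)<22]
        if c: M[k][n]=fillh(c[0]["pixels"])
for k,g in G.items():
    for s in [["top"],["side"],["top","side"]]:
        m={n:M[k][n] for n in s if n in M[k]}
        if m:
            x,f=fit(k,g,m); x=np.array(x); print(k,s,x[:2].round(1),np.degrees(x[2:]).round(1),round(f,3))
E
python3 run.py
```

```text
small_cup ['top'] [626.4 118.7] [-69.7] 0.056
small_cup ['side'] [626.9 117.5] [-70.9] 0.077
small_cup ['top', 'side'] [626.6 118.4] [-70.1] 0.072
medium_cup ['top'] [ 515.3 -393.7] [41.6] 0.076
medium_cup ['side'] [ 514.4 -395.7] [38.9] 0.063Traceback (most recent call last):
  File "run.py", line 15, in <module>
    x,f=fit(k,g,m); x=np.array(x); print(k,s,x[:2].round(1),np.degrees(x[2:]).round(1),round(f,3))
        ~~~^^^^^^^
  File "fit.py", line 37, in fit
    r=minimize(cost,q,method="Nelder-Mead",options=dict(initial_simplex=sim,xatol=.02,fatol=1e-4))
    res = _minimize_neldermead(fun, x0, args, callback, bounds=bounds,
                               **options)
    fxcc = func(xcc)
    fx = function(np.copy(x), *(wrapper_args + args))
  File "fit.py", line 29, in cost
    a=render(n,k,p,z0,bx); s+=1-(a&m).sum()/(a|m).sum()
  File "fit.py", line 17, in render
    q=((proj(n,P)-[l,t]+.5)*S-.5).astype(np.float32)
        ~~~~^^^^^
  File "h.py", line 11, in proj
    K,d,r,t=cam(n); return cv2.projectPoints(np.array(P,float).reshape(-1,1,3),r,t,K,d)[0].reshape(-1,2)
            ~~~^^^
  File "h.py", line 4, in cam
    c=ctrl.get_calibration(n); f=192/np.tan(np.radians(c["fov_y"])/2)
ValueError: time passes only in moves, steps and waits
```

The calibration calls seem to be rate-limited, so I'll cache them.

```bash
python3 - <<'E'
s=open('h.py').read()
s=s.replace("def cam(n):\n    c=ctrl.get_calibration(n);","_c={}\ndef cam(n):\n    c=_c.setdefault(n,None) or ctrl.get_calibration(n); _c[n]=c;")
open('h.py','w').write(s)
E
python3 run.py; python3 -c "
from h import *
o=ctrl.get_obs();print(o['t'],o['orientation'])"
```

```text
small_cup ['top'] [628.4 119.4] [-67.3] 0.162
small_cup ['side'] [626.5 117.3] [-69.2] 0.079
small_cup ['top', 'side'] [626.8 117.5] [-67.] 0.128
medium_cup ['top'] [ 515.3 -393.8] [43.6] 0.074
medium_cup ['side'] [ 514.8 -395.8] [40.3] 0.05
medium_cup ['top', 'side'] [ 514.9 -394.2] [42.] 0.068
large_cup ['top'] [349.  297.5] [35.4] 0.05
large_cup ['side'] [348.6 298.9] [37.7] 0.054
large_cup ['top', 'side'] [348.8 298.6] [37.1] 0.059
small_saucer ['top'] [ 644.9 -119.8] [] 0.038
small_saucer ['side'] [ 645.5 -122.4] [] 0.097
small_saucer ['top', 'side'] [ 644.9 -119.8] [] 0.071
medium_saucer ['top'] [ 352.8 -286.6] [] 0.039
medium_saucer ['side'] [ 349.3 -288.9] [] 0.068
medium_saucer ['top', 'side'] [ 351.5 -287.4] [] 0.063
large_saucer ['top'] [508.9 395. ] [] 0.066
large_saucer ['side'] [508.2 397.1] [] 0.024
large_saucer ['top', 'side'] [508.3 397.3] [] 0.046
3.5 [-3.08774880e+00 -5.79145715e-01  1.48221666e-05]
```

Request:
apply_moves(
  targets=[
    {"tx": 0.02, "ty": 0.035, "tz": 0, "spin": 0},
    {"tx": 0.4, "ty": 0.7005, "tz": 0, "spin": -0.7},
    {"tx": 0.4, "ty": 0.7005, "tz": 0, "spin": -0.7},
    {"tx": 0.4, "ty": 0.7005, "tz": 0, "spin": -0.7},
    {"tx": 0.4, "ty": 0.7005, "tz": 0, "spin": -0.7},
    {"tx": 0.4, "ty": 0.7005, "tz": 0, "spin": -0.7},
    {"tx": 0.4, "ty": 0.7005, "tz": 0, "spin": -0.7},
    {"tx": 0.4, "ty": 0.7005, "tz": 0, "spin": -0.7},
  ],
  gripper=-1,
)

```text
t: 4.3
ee_pos: [420.8, -241.8, 191.4]
orientation: [3.091, 0.56, 0.001]
ft_force: [0.3, 0.2, 0.5]
width: 87.6
grasp_force: 0.0
```

Request:
apply_moves(
  targets=[
    {"tx": 0.206, "ty": 0.361, "tz": -0.06, "spin": 0},
    {"tx": 0.206, "ty": 0.361, "tz": -0.06, "spin": 0},
    {"tx": 0.206, "ty": 0.361, "tz": -0.06, "spin": 0},
    {"tx": 0.206, "ty": 0.361, "tz": -0.06, "spin": 0},
    {"tx": 0.206, "ty": 0.361, "tz": -0.06, "spin": 0},
    {"tx": 0.206, "ty": 0.361, "tz": -0.06, "spin": 0},
    {"tx": 0.206, "ty": 0.361, "tz": -0.06, "spin": 0},
    {"tx": 0.206, "ty": 0.361, "tz": -0.06, "spin": 0},
  ],
)

```text
t: 5.1
ee_pos: [617.1, 102.3, 133.7]
orientation: [3.091, 0.561, 0.001]
ft_force: [1.1, -1.2, -0.0]
width: 88.0
grasp_force: 0.0
```

Request:
apply_moves(
  targets=[
    {"tx": 0.0, "ty": 0.0, "tz": 0, "spin": 0},
    {"tx": 0.0, "ty": 0.0, "tz": 0, "spin": 0},
    {"tx": 0.0, "ty": 0.0, "tz": 0, "spin": 0},
    {"tx": 0.0, "ty": 0.0, "tz": 0, "spin": 0},
    {"tx": 0.0, "ty": 0.0, "tz": 0, "spin": 0},
    {"tx": 0.0, "ty": 0.0, "tz": 0, "spin": 0},
    {"tx": 0.0, "ty": 0.0, "tz": 0, "spin": 0},
    {"tx": 0.0, "ty": 0.0, "tz": 0, "spin": 0},
  ],
)

```text
t: 5.9
ee_pos: [616.3, 100.0, 134.1]
orientation: [-3.091, -0.56, -0.0]
ft_force: [0.0, 0.1, 0.2]
width: 88.1
grasp_force: 0.0
```

Run:
```python
from h import *
o=ctrl.get_obs(); print(o["ee_pos"],o["orientation"],o["qpos"])
save("wrist","pics/w1.png")
print([(r["uv"],r["score"],ray("wrist",[r["uv"]],0)) for r in ctrl.pinpoint("small_cup","wrist")])
```

```text
[616.26096224 100.00408018 134.05984243] [-3.09134595e+00 -5.59588427e-01 -2.40197444e-04] [1.41804331e-01 4.88814986e-01 1.67218737e+00 1.55440965e-05
 9.80437760e-01 1.35443490e+00]
[([241.1, 159.6], 0.8, array([[626.07831623, 118.38478543,   0.        ]]))]
```

View pics/w1.png

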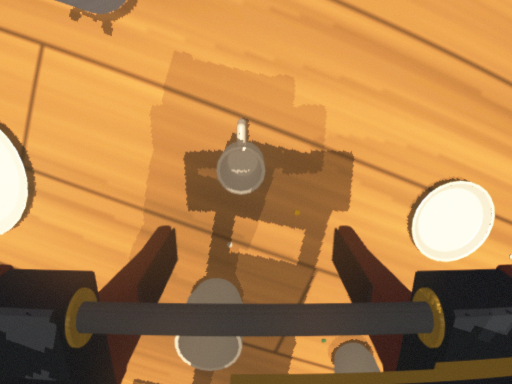

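The wrist view shows the small cup at (241,167) with its handle straight up in the picture, so the fingers are aligned. The measured position agrees at (626.3,118.3).

Request:
apply_moves(
  targets=[
    {"tx": 0.0102, "ty": 0.0182, "tz": -0.01, "spin": 0},
    {"tx": 0.0102, "ty": 0.0182, "tz": -0.03, "spin": 0},
    {"tx": 0.0102, "ty": 0.0182, "tz": -0.06, "spin": 0},
    {"tx": 0.0102, "ty": 0.0182, "tz": -0.085, "spin": 0},
    {"tx": 0.0102, "ty": 0.0182, "tz": -0.105, "spin": 0},
    {"tx": 0.0102, "ty": 0.0182, "tz": -0.118, "spin": 0},
    {"tx": 0.0102, "ty": 0.0182, "tz": -0.118, "spin": 0},
    {"tx": 0.0102, "ty": 0.0182, "tz": -0.118, "spin": 0},
  ],
)

```text
t: 6.8
ee_pos: [626.9, 118.6, 16.4]
orientation: [-3.091, -0.56, -0.001]
ft_force: [0.5, 0.4, 0.8]
width: 87.4
grasp_force: 0.0
```

Request:
apply_moves(
  targets=[
    {"tx": 0, "ty": 0, "tz": 0, "spin": 0},
    {"tx": 0, "ty": 0, "tz": 0, "spin": 0},
    {"tx": 0, "ty": 0, "tz": 0, "spin": 0},
    {"tx": 0, "ty": 0, "tz": 0, "spin": 0},
    {"tx": 0, "ty": 0, "tz": 0, "spin": 0},
    {"tx": 0, "ty": 0, "tz": 0, "spin": 0},
    {"tx": 0, "ty": 0, "tz": 0, "spin": 0},
    {"tx": 0, "ty": 0, "tz": 0, "spin": 0},
  ],
  gripper=1,
)

```text
t: 7.6
ee_pos: [626.6, 118.4, 16.0]
orientation: [3.091, 0.56, 0.0]
ft_force: [0.9, 0.0, 0.1]
width: 42.1
grasp_force: 30.0
```

Request:
apply_moves(
  targets=[
    {"tx": 0, "ty": 0, "tz": 0.005, "spin": 0},
    {"tx": 0, "ty": 0, "tz": 0.015, "spin": 0},
    {"tx": 0, "ty": 0, "tz": 0.03, "spin": 0},
    {"tx": 0, "ty": 0, "tz": 0.045, "spin": 0},
    {"tx": 0, "ty": -0.01, "tz": 0.055, "spin": 0},
    {"tx": 0.001, "ty": -0.03, "tz": 0.06, "spin": 0},
    {"tx": 0.003, "ty": -0.06, "tz": 0.06, "spin": 0},
    {"tx": 0.006, "ty": -0.095, "tz": 0.06, "spin": 0},
  ],
)

```text
t: 8.4
ee_pos: [632.8, 22.6, 77.3]
orientation: [3.091, 0.562, 0.002]
ft_force: [-0.2, -0.3, -0.9]
width: 42.0
grasp_force: 30.0
```

Request:
apply_moves(
  targets=[
    {"tx": 0.003, "ty": -0.035, "tz": 0, "spin": 0},
    {"tx": 0.006, "ty": -0.07, "tz": 0, "spin": 0},
    {"tx": 0.009, "ty": -0.1, "tz": 0, "spin": 0},
    {"tx": 0.011, "ty": -0.125, "tz": 0, "spin": 0},
    {"tx": 0.0125, "ty": -0.14, "tz": 0, "spin": 0},
    {"tx": 0.0125, "ty": -0.1437, "tz": 0, "spin": 0},
    {"tx": 0.0125, "ty": -0.1437, "tz": 0, "spin": 0},
    {"tx": 0.0125, "ty": -0.1437, "tz": 0, "spin": 0},
  ],
)

```text
t: 9.2
ee_pos: [644.8, -119.2, 76.0]
orientation: [-3.091, -0.561, 0.0]
ft_force: [0.7, -0.7, -0.7]
width: 41.7
grasp_force: 30.0
```

```bash
cat > chk.py <<'E'
from fit import *
import sys
# usage: cup cupz saucer sx sy
k,z,s,sx,sy=sys.argv[1],float(sys.argv[2]),sys.argv[3],float(sys.argv[4]),float(sys.argv[5])
o=ctrl.get_obs(); print(o["ee_pos"],o["orientation"],o["width"],o["grasp_force"],o["t"])
g=o["ee_pos"][:2]
for n in("top","side"):
    im=save(n,f"pics/{k}_{n}_{o['t']:.0f}.png")
    for kk,zz,gg in((k,z,g),(s,0,(sx,sy))):
        uv=proj(n,[[*gg,zz+20]])[0]
        for r in ctrl.outline_of(kk,n):
            if np.linalg.norm(np.argwhere(r["pixels"]).mean(0)[::-1]-uv)<20:
                x,f=fit(kk,gg,{n:fillh(r["pixels"])},zz); print(n,kk,np.round(x[:2],1),np.degrees(x[2:]).round(),round(f,3)); break
E
python3 chk.py small_cup 61 small_saucer 645 -120.5
```

```text
[ 644.76920138 -119.23178869   75.98439675] [-3.09067969e+00 -5.61245886e-01  3.65568124e-04] 41.73539581045678 29.99989141790138 9.2
top small_saucer [ 627.9 -125.9] [] 0.951
side small_cup [ 644.1 -116.8] [-76.] 0.43
side small_saucer [ 646.2 -121.4] [] 0.174
```

Request:
apply_moves(
  targets=[
    {"tx": 0, "ty": -0.0012, "tz": -0.008, "spin": 0},
    {"tx": 0, "ty": -0.0012, "tz": -0.02, "spin": 0},
    {"tx": 0, "ty": -0.0012, "tz": -0.032, "spin": 0},
    {"tx": 0, "ty": -0.0012, "tz": -0.041, "spin": 0},
    {"tx": 0, "ty": -0.0012, "tz": -0.047, "spin": 0},
    {"tx": 0, "ty": -0.0012, "tz": -0.05, "spin": 0},
    {"tx": 0, "ty": -0.0012, "tz": -0.052, "spin": 0},
    {"tx": 0, "ty": -0.0012, "tz": -0.053, "spin": 0},
  ],
)

```text
t: 10.3
ee_pos: [645.2, -121.5, 23.0]
orientation: [3.091, 0.56, 0.0]
ft_force: [-0.5, -0.8, -0.3]
width: 42.1
grasp_force: 30.0
```

Request:
apply_moves(
  targets=[
    {"tx": 0, "ty": 0, "tz": 0, "spin": 0},
    {"tx": 0, "ty": 0, "tz": -0.0003, "spin": 0},
    {"tx": 0, "ty": 0, "tz": -0.0005, "spin": 0},
    {"tx": 0, "ty": 0, "tz": -0.0005, "spin": 0},
    {"tx": 0, "ty": 0, "tz": -0.0005, "spin": 0},
    {"tx": 0, "ty": 0, "tz": -0.0005, "spin": 0},
    {"tx": 0, "ty": 0, "tz": -0.0005, "spin": 0},
    {"tx": 0, "ty": 0, "tz": -0.0005, "spin": 0},
  ],
)

```text
t: 11.1
ee_pos: [644.9, -121.4, 22.4]
orientation: [-3.091, -0.56, 0.0]
ft_force: [0.9, -0.3, -1.0]
width: 42.1
grasp_force: 30.0
```

Request:
apply_moves(
  targets=[
    {"tx": 0, "ty": 0, "tz": -0.0003, "spin": 0},
    {"tx": 0, "ty": 0, "tz": -0.0006, "spin": 0},
    {"tx": 0, "ty": 0, "tz": -0.0006, "spin": 0},
    {"tx": 0, "ty": 0, "tz": -0.0006, "spin": 0},
    {"tx": 0, "ty": 0, "tz": -0.0006, "spin": 0},
    {"tx": 0, "ty": 0, "tz": -0.0006, "spin": 0},
    {"tx": 0, "ty": 0, "tz": -0.0006, "spin": 0},
    {"tx": 0, "ty": 0, "tz": -0.0006, "spin": 0},
  ],
)

```text
t: 11.9
ee_pos: [645.1, -121.4, 22.0]
orientation: [3.091, 0.56, 0.0]
ft_force: [0.0, -0.1, 2.4]
width: 42.0
grasp_force: 30.0
```

Contact, so I'll release and then rise.

Request:
apply_moves(
  targets=[
    {"tx": 0, "ty": 0, "tz": 0, "spin": 0},
    {"tx": 0, "ty": 0, "tz": 0, "spin": 0},
    {"tx": 0, "ty": 0, "tz": 0, "spin": 0},
    {"tx": 0, "ty": 0, "tz": 0, "spin": 0},
    {"tx": 0, "ty": 0, "tz": 0, "spin": 0},
    {"tx": 0, "ty": 0, "tz": 0, "spin": 0},
    {"tx": 0, "ty": 0, "tz": 0, "spin": 0},
    {"tx": 0, "ty": 0, "tz": 0, "spin": 0},
  ],
  gripper=-1,
)

```text
t: 12.7
ee_pos: [645.0, -121.4, 21.8]
orientation: [-3.091, -0.56, -0.0]
ft_force: [-0.1, 0.2, 0.2]
width: 87.5
grasp_force: 0.0
```

Request:
apply_moves(
  targets=[
    {"tx": 0, "ty": 0, "tz": 0.01, "spin": 0},
    {"tx": 0, "ty": 0, "tz": 0.03, "spin": 0},
    {"tx": 0, "ty": 0, "tz": 0.06, "spin": 0},
    {"tx": 0, "ty": 0, "tz": 0.1, "spin": 0},
    {"tx": -0.02, "ty": -0.02, "tz": 0.12, "spin": 8},
    {"tx": -0.05, "ty": -0.05, "tz": 0.12, "spin": 16},
    {"tx": -0.07, "ty": -0.085, "tz": 0.12, "spin": 24},
    {"tx": -0.09, "ty": -0.12, "tz": 0.12, "spin": 32},
  ],
)

```text
t: 13.5
ee_pos: [554.3, -242.3, 143.2]
orientation: [2.811, 1.399, 0.001]
ft_force: [0.4, 0.1, 0.0]
width: 87.7
grasp_force: 0.0
```

```bash
python3 chk.py small_cup 6 small_saucer 645 -120.5; ls pics
```

```text
[ 554.30836244 -242.32162541  143.20993931] [2.81132209e+00 1.39938827e+00 1.49617107e-03] 87.74816552440215 0.0 13.5
top small_saucer [ 645.2 -119.9] [] 0.349
side small_saucer [ 644.9 -121.5] [] 0.49
side0.png
side0b.png
small_cup_side_14.png
small_cup_side_9.png
small_cup_top_14.png
small_cup_top_9.png
top0.png
top0b.png
w1.png
```

Request:
apply_moves(
  targets=[
    {"tx": -0.007, "ty": -0.028, "tz": 0, "spin": 8.5},
    {"tx": -0.014, "ty": -0.056, "tz": 0, "spin": 17},
    {"tx": -0.021, "ty": -0.084, "tz": 0, "spin": 25.5},
    {"tx": -0.028, "ty": -0.112, "tz": 0, "spin": 34},
    {"tx": -0.034, "ty": -0.135, "tz": 0, "spin": 42.5},
    {"tx": -0.039, "ty": -0.152, "tz": 0, "spin": 51},
    {"tx": -0.039, "ty": -0.152, "tz": 0, "spin": 59.5},
    {"tx": -0.039, "ty": -0.152, "tz": 0, "spin": 68},
  ],
)

```text
t: 14.6
ee_pos: [516.8, -392.9, 141.7]
orientation: [-1.55, -2.732, -0.0]
ft_force: [-0.1, 0.5, 0.4]
width: 87.8
grasp_force: 0.0
```

Request:
apply_moves(
  targets=[
    {"tx": 0, "ty": 0, "tz": 0, "spin": 8},
    {"tx": 0, "ty": 0, "tz": 0, "spin": 10},
    {"tx": 0, "ty": 0, "tz": 0, "spin": 10},
    {"tx": 0, "ty": 0, "tz": 0, "spin": 10},
    {"tx": 0, "ty": 0, "tz": 0, "spin": 10},
    {"tx": 0, "ty": 0, "tz": 0, "spin": 10},
    {"tx": 0, "ty": 0, "tz": 0, "spin": 10},
    {"tx": 0, "ty": 0, "tz": 0, "spin": 10},
  ],
)

```text
t: 15.4
ee_pos: [515.9, -393.4, 141.9]
orientation: [1.315, 2.853, -0.0]
ft_force: [-0.1, -0.7, 0.8]
width: 87.9
grasp_force: 0.0
```

Run:
```python
from fit import *
o=ctrl.get_obs(); print(o["ee_pos"],o["orientation"],o["qpos"])
w=save("wrist","pics/w2.png")
print([(r["uv"],r["score"],ray("wrist",[r["uv"]],0)) for r in ctrl.pinpoint("medium_cup","wrist")])
t=save("top","pics/t2.png"); s=save("side","pics/s2.png")
a=[cv2.resize(t[110:200,260:350],(400,400)),cv2.resize(s[110:200,190:280],(400,400))]
cv2.imwrite("pics/c2.png",cv2.cvtColor(np.hstack(a),4))
```

```text
[ 515.94817832 -393.43003276  141.86967581] [ 1.31455721e+00  2.85329523e+00 -2.60332556e-05] [-6.69815179e-01  5.12715797e-01  1.60931134e+00 -7.88841057e-06
  1.01952293e+00 -1.37714921e+00]
[([313.2, 50.9], 0.96, array([[ 479.60380029, -262.33417527,    0.        ]])), ([252.5, 173.3], 0.82, array([[ 514.6881317 , -395.61611223,    0.        ]]))]
```

View pics/c2.png

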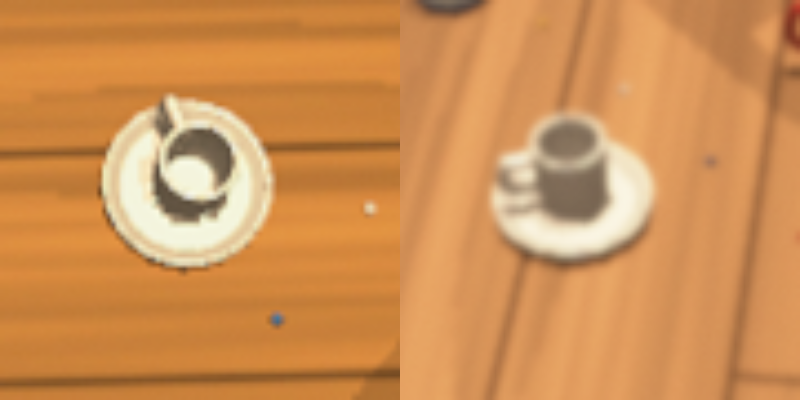

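View pics/w2.png

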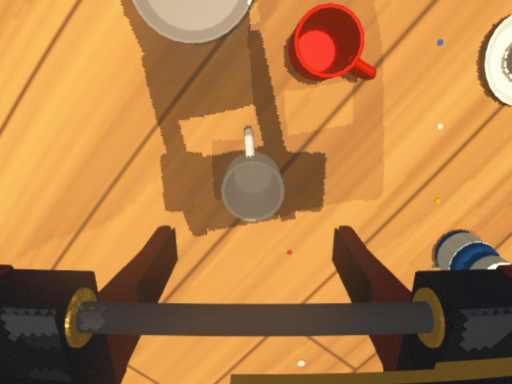

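The crops show the small cup upright near the centre of its saucer. The wrist view shows the medium cup at (252,190) with its handle up in the picture, aligned with the fingers. The red cup is at (330,40) and clear.

Request:
apply_moves(
  targets=[
    {"tx": -0.001, "ty": -0.0016, "tz": -0.01, "spin": 0},
    {"tx": -0.001, "ty": -0.0016, "tz": -0.03, "spin": 0},
    {"tx": -0.001, "ty": -0.0016, "tz": -0.06, "spin": 0},
    {"tx": -0.001, "ty": -0.0016, "tz": -0.085, "spin": 0},
    {"tx": -0.001, "ty": -0.0016, "tz": -0.105, "spin": 0},
    {"tx": -0.001, "ty": -0.0016, "tz": -0.118, "spin": 0},
    {"tx": -0.001, "ty": -0.0016, "tz": -0.118, "spin": 0},
    {"tx": -0.001, "ty": -0.0016, "tz": -0.118, "spin": 0},
  ],
)

```text
t: 16.4
ee_pos: [515.1, -395.2, 24.0]
orientation: [1.314, 2.853, -0.0]
ft_force: [0.5, -0.0, 0.7]
width: 87.8
grasp_force: 0.0
```

Request:
apply_moves(
  targets=[
    {"tx": 0, "ty": 0, "tz": 0, "spin": 0},
    {"tx": 0, "ty": 0, "tz": 0, "spin": 0},
    {"tx": 0, "ty": 0, "tz": 0, "spin": 0},
    {"tx": 0, "ty": 0, "tz": 0, "spin": 0},
    {"tx": 0, "ty": 0, "tz": 0, "spin": 0},
    {"tx": 0, "ty": 0, "tz": 0, "spin": 0},
    {"tx": 0, "ty": 0, "tz": 0, "spin": 0},
    {"tx": 0, "ty": 0, "tz": 0, "spin": 0},
  ],
  gripper=1,
)

```text
t: 17.2
ee_pos: [515.1, -395.2, 24.2]
orientation: [1.314, 2.853, -0.0]
ft_force: [-2.4, 0.0, 5.4]
width: 54.0
grasp_force: 30.0
```

Request:
apply_moves(
  targets=[
    {"tx": 0, "ty": 0, "tz": 0.005, "spin": 0},
    {"tx": 0, "ty": 0, "tz": 0.015, "spin": 0},
    {"tx": 0, "ty": 0, "tz": 0.03, "spin": 0},
    {"tx": 0, "ty": 0, "tz": 0.045, "spin": 0},
    {"tx": 0, "ty": 0, "tz": 0.06, "spin": 0},
    {"tx": 0, "ty": 0, "tz": 0.075, "spin": 0},
    {"tx": 0, "ty": 0, "tz": 0.085, "spin": 0},
    {"tx": 0, "ty": 0, "tz": 0.09, "spin": 0},
  ],
)

```text
t: 18.0
ee_pos: [515.5, -395.4, 115.6]
orientation: [1.313, 2.852, -0.001]
ft_force: [-0.2, 0.8, -1.6]
width: 53.9
grasp_force: 30.0
```

Request:
apply_moves(
  targets=[
    {"tx": -0.01, "ty": 0.007, "tz": 0, "spin": 0},
    {"tx": -0.03, "ty": 0.02, "tz": 0, "spin": 0},
    {"tx": -0.058, "ty": 0.038, "tz": 0, "spin": 0},
    {"tx": -0.09, "ty": 0.06, "tz": 0, "spin": 0},
    {"tx": -0.12, "ty": 0.08, "tz": -0.01, "spin": 0},
    {"tx": -0.145, "ty": 0.096, "tz": -0.02, "spin": 0},
    {"tx": -0.158, "ty": 0.104, "tz": -0.028, "spin": 0},
    {"tx": -0.1632, "ty": 0.1078, "tz": -0.03, "spin": 0},
  ],
)

```text
t: 18.8
ee_pos: [348.7, -284.9, 82.7]
orientation: [-1.313, -2.85, -0.002]
ft_force: [0.5, -1.5, -1.2]
width: 54.0
grasp_force: 30.0
```

```bash
cat > ell.py <<'E'
from fit import *
# refine saucers (rim circle) and verify small cup from colour edges
G={"small_saucer":(645,-120.5),"medium_saucer":(351.5,-287.4),"large_saucer":(508.5,396.5)}
for n in("top","side"):
    im=cv2.imread(f"pics/{n}0.png").astype(int); 
    for k,g in G.items():
        r=D[k][0]/2; P=proj(n,circ(r,13)+[*g,0])
        hull=np.zeros((384,512),np.uint8); cv2.fillConvexPoly(hull,np.round(cv2.convexHull((P).astype(np.float32))).astype(int),1)
        hull=cv2.dilate(hull,np.ones((17,17)))
        m=((im[...,0]>0.55*im[...,2])&(im.sum(2)>250)&(hull>0)).astype(np.uint8)
        m=cv2.morphologyEx(m,cv2.MORPH_OPEN,np.ones((3,3)))
        m=fillh(m); x,f=fit(k,g,{n:m}); print(n,k,np.round(x,1),round(f,3))
E
python3 ell.py; python3 -c "
from h import *
o=ctrl.get_obs();print(o['ee_pos'],o['ft_force'])
w=save('wrist','pics/w3.png')"
```

```text
top small_saucer [ 646.2 -120.6] 0.024
top medium_saucer [ 351.3 -286.6] 0.02
top large_saucer [508.5 394.7] 0.015
side small_saucer [ 645.2 -118.3] 0.09
side medium_saucer [ 349.7 -283.6] 0.086
side large_saucer [507.7 394.4] 0.02
[ 348.69375338 -284.8542559    82.66025657] [ 0.53161683 -1.50310335 -1.21387138]
```

View pics/w3.png

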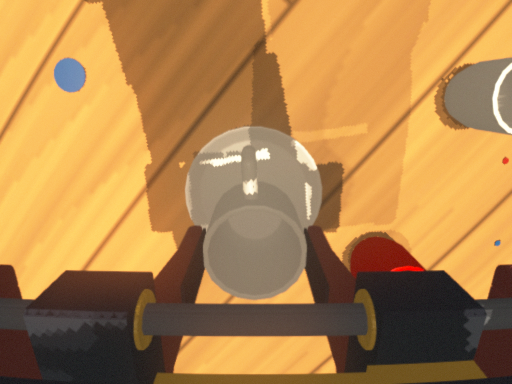

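The wrist view shows the medium cup held over its saucer. The saucer's left edge is at about (187,190), its right edge at (322,190) and its top edge at (254,127). I'll back-project these.

Run:
```python
from h import *
from scipy.optimize import least_squares
o=ctrl.get_obs(); print(o["ee_pos"])
im=cv2.imread("pics/w3.png"); 
P=ray("wrist",[[187,187],[322,187],[254,127],[205,147],[304,147],[195,162],[314,162]],13)
r=least_squares(lambda p:np.hypot(P[:,0]-p[0],P[:,1]-p[1])-60,[351,-287]); print(r.x,r.fun.round(1))
# lower rim of cup foot / cup rim at top: rim z ~ 58+68
Q=ray("wrist",[[205,248],[305,248],[255,298]],82.66-24.2+68); print(Q.round(1))
```

```text
[ 349.09961545 -285.10787159   82.82169594]
[ 352.31097725 -289.25943963] [-1.  -1.   0.5  0.4  0.4 -0.8 -0.8]
[[ 327.3 -299.8  126.5]
 [ 367.  -265.8  126.5]
 [ 367.  -306.   126.5]]
```

Request:
apply_moves(
  targets=[
    {"tx": 0.0013, "ty": -0.0013, "tz": -0.008, "spin": 0},
    {"tx": 0.0026, "ty": -0.0025, "tz": -0.02, "spin": 0},
    {"tx": 0.0026, "ty": -0.0025, "tz": -0.03, "spin": 0},
    {"tx": 0.0026, "ty": -0.0025, "tz": -0.038, "spin": 0},
    {"tx": 0.0026, "ty": -0.0025, "tz": -0.043, "spin": 0},
    {"tx": 0.0026, "ty": -0.0025, "tz": -0.046, "spin": 0},
    {"tx": 0.0026, "ty": -0.0025, "tz": -0.047, "spin": 0},
    {"tx": 0.0026, "ty": -0.0025, "tz": -0.047, "spin": 0},
  ],
)

```text
t: 19.65
ee_pos: [354.4, -289.8, 36.8]
orientation: [1.314, 2.854, -0.0]
ft_force: [-0.5, -0.1, -1.4]
width: 53.8
grasp_force: 30.0
```

Request:
apply_moves(
  targets=[
    {"tx": -0.0013, "ty": 0.001, "tz": 0, "spin": 0},
    {"tx": -0.0027, "ty": 0.0022, "tz": -0.001, "spin": 0},
    {"tx": -0.0027, "ty": 0.0022, "tz": -0.002, "spin": 0},
    {"tx": -0.0027, "ty": 0.0022, "tz": -0.003, "spin": 0},
    {"tx": -0.0027, "ty": 0.0022, "tz": -0.004, "spin": 0},
    {"tx": -0.0027, "ty": 0.0022, "tz": -0.005, "spin": 0},
    {"tx": -0.0027, "ty": 0.0022, "tz": -0.0055, "spin": 0},
    {"tx": -0.0027, "ty": 0.0022, "tz": -0.0055, "spin": 0},
  ],
)

```text
t: 20.45
ee_pos: [351.6, -287.5, 31.2]
orientation: [-1.314, -2.853, -0.0]
ft_force: [-0.1, -0.2, -1.5]
width: 53.8
grasp_force: 30.0
```

Request:
apply_moves(
  targets=[
    {"tx": 0, "ty": 0, "tz": -0.0002, "spin": 0},
    {"tx": 0, "ty": 0, "tz": -0.0004, "spin": 0},
    {"tx": 0, "ty": 0, "tz": -0.0006, "spin": 0},
    {"tx": 0, "ty": 0, "tz": -0.0006, "spin": 0},
    {"tx": 0, "ty": 0, "tz": -0.0006, "spin": 0},
    {"tx": 0, "ty": 0, "tz": -0.0006, "spin": 0},
    {"tx": 0, "ty": 0, "tz": -0.0006, "spin": 0},
    {"tx": 0, "ty": 0, "tz": -0.0006, "spin": 0},
  ],
)

```text
t: 21.25
ee_pos: [351.7, -287.5, 30.7]
orientation: [-1.314, -2.854, -0.0]
ft_force: [0.4, -0.6, -1.9]
width: 53.8
grasp_force: 30.0
```

Request:
apply_moves(
  targets=[
    {"tx": 0, "ty": 0, "tz": -0.0002, "spin": 0},
    {"tx": 0, "ty": 0, "tz": -0.0004, "spin": 0},
    {"tx": 0, "ty": 0, "tz": -0.0006, "spin": 0},
    {"tx": 0, "ty": 0, "tz": -0.0006, "spin": 0},
    {"tx": 0, "ty": 0, "tz": -0.0006, "spin": 0},
    {"tx": 0, "ty": 0, "tz": -0.0006, "spin": 0},
    {"tx": 0, "ty": 0, "tz": -0.0006, "spin": 0},
    {"tx": 0, "ty": 0, "tz": -0.0006, "spin": 0},
  ],
)

```text
t: 22.05
ee_pos: [351.7, -287.6, 30.2]
orientation: [1.314, 2.853, -0.0]
ft_force: [-1.8, 0.5, 2.9]
width: 53.9
grasp_force: 30.0
```

Request:
apply_moves(
  targets=[
    {"tx": 0, "ty": 0, "tz": 0, "spin": 0},
    {"tx": 0, "ty": 0, "tz": 0, "spin": 0},
    {"tx": 0, "ty": 0, "tz": 0, "spin": 0},
    {"tx": 0, "ty": 0, "tz": 0, "spin": 0},
    {"tx": 0, "ty": 0, "tz": 0, "spin": 0},
    {"tx": 0, "ty": 0, "tz": 0, "spin": 0},
    {"tx": 0, "ty": 0, "tz": 0, "spin": 0},
    {"tx": 0, "ty": 0, "tz": 0, "spin": 0},
  ],
  gripper=-1,
)

```text
t: 22.85
ee_pos: [351.6, -287.5, 30.1]
orientation: [-1.314, -2.854, -0.0]
ft_force: [0.2, 0.5, -0.8]
width: 87.6
grasp_force: 0.0
```

Request:
apply_moves(
  targets=[
    {"tx": 0, "ty": 0, "tz": 0.01, "spin": 0},
    {"tx": 0, "ty": 0, "tz": 0.03, "spin": 0},
    {"tx": 0, "ty": 0, "tz": 0.06, "spin": 0},
    {"tx": 0, "ty": 0, "tz": 0.1, "spin": 0},
    {"tx": 0.01, "ty": 0.015, "tz": 0.125, "spin": 0},
    {"tx": 0.03, "ty": 0.045, "tz": 0.135, "spin": 0},
    {"tx": 0.055, "ty": 0.085, "tz": 0.135, "spin": 0},
    {"tx": 0.08, "ty": 0.125, "tz": 0.135, "spin": 0},
  ],
)

```text
t: 23.65
ee_pos: [432.6, -161.6, 166.7]
orientation: [1.315, 2.85, 0.0]
ft_force: [0.6, 0.3, -0.9]
width: 87.7
grasp_force: 0.0
```

Request:
apply_moves(
  targets=[
    {"tx": 0.02, "ty": 0.045, "tz": 0, "spin": 0},
    {"tx": 0.035, "ty": 0.09, "tz": 0, "spin": 0},
    {"tx": 0.045, "ty": 0.138, "tz": 0, "spin": 0},
    {"tx": 0.045, "ty": 0.187, "tz": 0, "spin": 0},
    {"tx": 0.035, "ty": 0.235, "tz": 0, "spin": -1},
    {"tx": 0.015, "ty": 0.28, "tz": 0, "spin": -2},
    {"tx": -0.01, "ty": 0.322, "tz": 0, "spin": -3},
    {"tx": -0.038, "ty": 0.362, "tz": 0, "spin": -4},
  ],
)

```text
t: 24.45
ee_pos: [392.8, 201.2, 165.9]
orientation: [1.414, 2.805, 0.001]
ft_force: [-0.8, 0.3, 0.6]
width: 87.9
grasp_force: 0.0
```

Request:
apply_moves(
  targets=[
    {"tx": -0.018, "ty": 0.04, "tz": 0, "spin": 0},
    {"tx": -0.033, "ty": 0.072, "tz": 0, "spin": 0},
    {"tx": -0.045, "ty": 0.096, "tz": 0, "spin": 0},
    {"tx": -0.045, "ty": 0.0985, "tz": 0, "spin": 0},
    {"tx": -0.045, "ty": 0.0985, "tz": 0, "spin": 0},
    {"tx": -0.045, "ty": 0.0985, "tz": 0, "spin": 0},
    {"tx": -0.045, "ty": 0.0985, "tz": 0, "spin": 0},
    {"tx": -0.045, "ty": 0.0985, "tz": 0, "spin": 0},
  ],
)

```text
t: 25.25
ee_pos: [349.1, 297.1, 165.2]
orientation: [1.415, 2.805, -0.0]
ft_force: [0.5, -0.4, -0.2]
width: 88.2
grasp_force: 0.0
```

Run:
```python
from fit import *
o=ctrl.get_obs(); print(o["ee_pos"],o["orientation"],o["qpos"])
w=save("wrist","pics/w4.png")
print([(r["uv"],r["score"],ray("wrist",[r["uv"]],0)) for r in ctrl.pinpoint("large_cup","wrist")])
t=save("top","pics/t4.png"); s=save("side","pics/s4.png")
a=[cv2.resize(w[:,60:450],(406,400)),cv2.resize(t[225:315,333:423],(390,400))]
cv2.imwrite("pics/c4.png",cv2.cvtColor(np.hstack(a),4))
```

```text
[349.08881521 297.11640076 165.15051401] [ 1.41518375e+00  2.80478121e+00 -2.80021426e-04] [ 6.79242985e-01  2.15142118e-01  2.00852607e+00 -1.03626741e-04
  9.18082891e-01  4.30894055e-02]
[([251.4, 169.0], 0.66, array([[346.77320574, 294.1161859 ,   0.        ]]))]
```

View pics/c4.png

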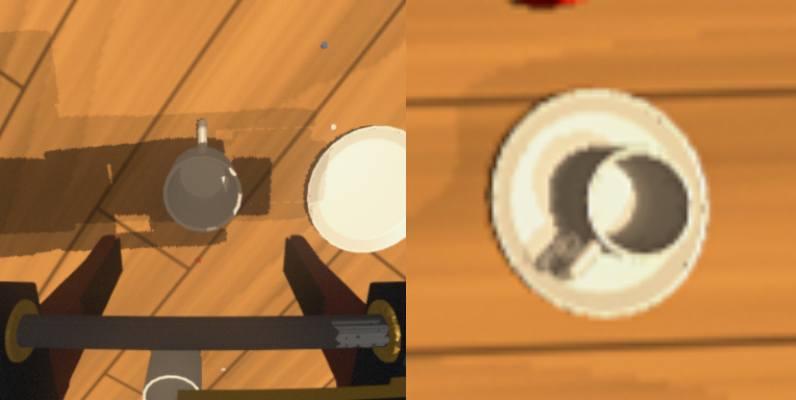

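The left crop shows the large cup between the fingers, rim centre at about (254,184) in the full picture, handle up. The right crop shows the medium cup upright in its saucer.

Run:
```python
from h import *
f=lambda x,y:[x*390/406+60,y*.96]
print(ray("wrist",[f(163,192),f(241.5,192),f(202,192),f(202,232)],86).round(1))
o=ctrl.get_obs();print(o["ee_pos"])
# wrist mask fit
from fit import *
r=ctrl.outline_of("large_cup","wrist")[0]; print(r["box"],r["score"])
print(fit("large_cup",(348.8,298.3),{"wrist":fillh(r["pixels"])}))
```

```text
[[319.3 280.7  86. ]
 [373.1 320.5  86. ]
 [346.  300.5  86. ]
 [367.8 271.   86. ]]
[348.85910671 297.62390576 165.10737925]
[214.8, 117.3, 293.9, 223.7] 0.58
(array([347.12615007, 299.21698002,  -2.49631033]), np.float64(0.099227899508878))
```

Request:
apply_moves(
  targets=[
    {"tx": -0.001, "ty": 0.0012, "tz": -0.015, "spin": 0},
    {"tx": -0.001, "ty": 0.0012, "tz": -0.04, "spin": 0},
    {"tx": -0.001, "ty": 0.0012, "tz": -0.07, "spin": 0},
    {"tx": -0.001, "ty": 0.0012, "tz": -0.095, "spin": 0},
    {"tx": -0.001, "ty": 0.0012, "tz": -0.115, "spin": 0},
    {"tx": -0.001, "ty": 0.0012, "tz": -0.128, "spin": 0},
    {"tx": -0.001, "ty": 0.0012, "tz": -0.1335, "spin": 0},
    {"tx": -0.001, "ty": 0.0012, "tz": -0.1335, "spin": 0},
  ],
)

```text
t: 26.3
ee_pos: [347.3, 298.9, 31.1]
orientation: [-1.413, -2.805, 0.002]
ft_force: [0.1, 0.5, -0.0]
width: 88.0
grasp_force: 0.0
```

Request:
apply_moves(
  targets=[
    {"tx": 0, "ty": 0, "tz": 0, "spin": 0},
    {"tx": 0, "ty": 0, "tz": 0, "spin": 0},
    {"tx": 0, "ty": 0, "tz": 0, "spin": 0},
    {"tx": 0, "ty": 0, "tz": 0, "spin": 0},
    {"tx": 0, "ty": 0, "tz": 0, "spin": 0},
    {"tx": 0, "ty": 0, "tz": 0, "spin": 0},
    {"tx": 0, "ty": 0, "tz": 0, "spin": 0},
    {"tx": 0, "ty": 0, "tz": 0, "spin": 0},
  ],
  gripper=1,
)

```text
t: 27.1
ee_pos: [347.9, 299.4, 32.2]
orientation: [1.413, 2.806, 0.001]
ft_force: [-1.5, -1.6, 6.6]
width: 65.5
grasp_force: 30.0
```

Request:
apply_moves(
  targets=[
    {"tx": 0, "ty": 0, "tz": 0.005, "spin": 0},
    {"tx": 0, "ty": 0, "tz": 0.015, "spin": 0},
    {"tx": 0, "ty": 0, "tz": 0.03, "spin": 0},
    {"tx": 0, "ty": 0, "tz": 0.04, "spin": 0},
    {"tx": 0, "ty": 0, "tz": 0.05, "spin": 0},
    {"tx": 0, "ty": 0, "tz": 0.055, "spin": 0},
    {"tx": 0, "ty": 0, "tz": 0.06, "spin": 0},
    {"tx": 0, "ty": 0, "tz": 0.06, "spin": 0},
  ],
)

```text
t: 27.9
ee_pos: [347.9, 299.4, 92.1]
orientation: [1.413, 2.806, 0.001]
ft_force: [-0.5, -0.5, -3.3]
width: 65.5
grasp_force: 30.0
```

Request:
apply_moves(
  targets=[
    {"tx": 0.01, "ty": 0.006, "tz": 0, "spin": 0},
    {"tx": 0.03, "ty": 0.018, "tz": 0, "spin": 0},
    {"tx": 0.058, "ty": 0.035, "tz": 0, "spin": 0},
    {"tx": 0.09, "ty": 0.054, "tz": 0, "spin": 0},
    {"tx": 0.12, "ty": 0.072, "tz": 0, "spin": 0},
    {"tx": 0.143, "ty": 0.086, "tz": 0, "spin": 0},
    {"tx": 0.157, "ty": 0.094, "tz": 0, "spin": 0},
    {"tx": 0.1604, "ty": 0.096, "tz": 0, "spin": 0},
  ],
)

```text
t: 28.7
ee_pos: [510.0, 396.2, 90.7]
orientation: [1.413, 2.805, 0.001]
ft_force: [-0.6, -0.3, -3.5]
width: 65.3
grasp_force: 30.0
```

Request:
apply_moves(
  targets=[
    {"tx": 0, "ty": 0, "tz": 0, "spin": 0},
    {"tx": 0, "ty": 0, "tz": -0.005, "spin": 0},
    {"tx": 0, "ty": 0, "tz": -0.015, "spin": 0},
    {"tx": 0, "ty": 0, "tz": -0.025, "spin": 0},
    {"tx": 0, "ty": 0, "tz": -0.03, "spin": 0},
    {"tx": 0, "ty": 0, "tz": -0.03, "spin": 0},
    {"tx": 0, "ty": 0, "tz": -0.03, "spin": 0},
    {"tx": 0, "ty": 0, "tz": -0.03, "spin": 0},
  ],
)

```text
t: 29.5
ee_pos: [508.3, 395.4, 62.0]
orientation: [1.413, 2.806, 0.001]
ft_force: [0.6, -0.1, -3.6]
width: 65.3
grasp_force: 30.0
```

```bash
python3 -c "
from h import *
o=ctrl.get_obs();print(o['ee_pos'],o['ft_force'])
w=save('wrist','pics/w5.png')
import pickle;pickle.dump(cam('wrist'),open('w5.pkl','wb'))"
```

```text
[508.32154975 395.42619616  61.99469723] [ 0.57116286 -0.0810103  -3.60873007]
```

View pics/w5.png

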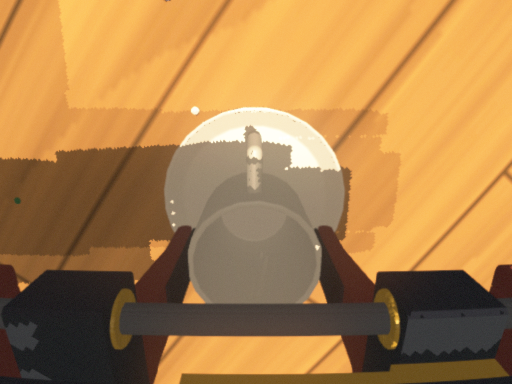

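The large cup is held over its saucer: edges at left (165,190), right (345,190) and top (255,107), with the cup's centre column at 255, so it's centred sideways.

Run:
```python
from h import *
from scipy.optimize import least_squares
P=ray("wrist",[[165,190],[345,190],[255,107],[205,120],[305,120]],13)
r=least_squares(lambda p:np.hypot(P[:,0]-p[0],P[:,1]-p[1])-73,[508,395]); print(r.x,r.fun.round(1))
```

```text
[509.10203222 394.82397368] [-0.6 -0.6 -0.5  0.4  0.4]
```

Request:
apply_moves(
  targets=[
    {"tx": 0, "ty": 0, "tz": -0.004, "spin": 0},
    {"tx": 0, "ty": 0, "tz": -0.009, "spin": 0},
    {"tx": 0, "ty": 0, "tz": -0.014, "spin": 0},
    {"tx": 0, "ty": 0, "tz": -0.018, "spin": 0},
    {"tx": 0, "ty": 0, "tz": -0.021, "spin": 0},
    {"tx": 0, "ty": 0, "tz": -0.022, "spin": 0},
    {"tx": 0, "ty": 0, "tz": -0.0225, "spin": 0},
    {"tx": 0, "ty": 0, "tz": -0.0225, "spin": 0},
  ],
)

```text
t: 30.35
ee_pos: [508.1, 395.2, 39.1]
orientation: [1.413, 2.806, 0.0]
ft_force: [0.2, -0.5, -2.2]
width: 65.5
grasp_force: 30.0
```

Request:
apply_moves(
  targets=[
    {"tx": 0.0003, "ty": 0, "tz": -0.0002, "spin": 0},
    {"tx": 0.0003, "ty": 0, "tz": -0.0004, "spin": 0},
    {"tx": 0.0003, "ty": 0, "tz": -0.0006, "spin": 0},
    {"tx": 0.0003, "ty": 0, "tz": -0.0006, "spin": 0},
    {"tx": 0.0003, "ty": 0, "tz": -0.0006, "spin": 0},
    {"tx": 0.0003, "ty": 0, "tz": -0.0006, "spin": 0},
    {"tx": 0.0003, "ty": 0, "tz": -0.0006, "spin": 0},
    {"tx": 0.0003, "ty": 0, "tz": -0.0006, "spin": 0},
  ],
)

```text
t: 31.15
ee_pos: [508.4, 395.2, 38.5]
orientation: [-1.413, -2.806, 0.0]
ft_force: [-0.1, -0.2, -3.5]
width: 65.3
grasp_force: 30.0
```

Request:
apply_moves(
  targets=[
    {"tx": 0, "ty": 0, "tz": -0.0002, "spin": 0},
    {"tx": 0, "ty": 0, "tz": -0.0004, "spin": 0},
    {"tx": 0, "ty": 0, "tz": -0.0005, "spin": 0},
    {"tx": 0, "ty": 0, "tz": -0.0005, "spin": 0},
    {"tx": 0, "ty": 0, "tz": -0.0005, "spin": 0},
    {"tx": 0, "ty": 0, "tz": -0.0005, "spin": 0},
    {"tx": 0, "ty": 0, "tz": -0.0005, "spin": 0},
    {"tx": 0, "ty": 0, "tz": -0.0005, "spin": 0},
  ],
)

```text
t: 31.95
ee_pos: [508.4, 395.2, 38.3]
orientation: [1.413, 2.806, 0.0]
ft_force: [-2.4, -2.9, 5.4]
width: 65.6
grasp_force: 30.0
```

Contact, so I'll release, rise and move clear.

Request:
apply_moves(
  targets=[
    {"tx": 0, "ty": 0, "tz": 0, "spin": 0},
    {"tx": 0, "ty": 0, "tz": 0, "spin": 0},
    {"tx": 0, "ty": 0, "tz": 0, "spin": 0},
    {"tx": 0, "ty": 0, "tz": 0, "spin": 0},
    {"tx": 0, "ty": 0, "tz": 0, "spin": 0},
    {"tx": 0, "ty": 0, "tz": 0, "spin": 0},
    {"tx": 0, "ty": 0, "tz": 0, "spin": 0},
    {"tx": 0, "ty": 0, "tz": 0, "spin": 0},
  ],
  gripper=-1,
)

```text
t: 32.75
ee_pos: [508.4, 395.2, 38.0]
orientation: [1.413, 2.806, 0.0]
ft_force: [0.5, 1.1, -1.0]
width: 87.9
grasp_force: 0.0
```

Request:
apply_moves(
  targets=[
    {"tx": 0, "ty": 0, "tz": 0.01, "spin": 0},
    {"tx": 0, "ty": 0, "tz": 0.03, "spin": 0},
    {"tx": 0, "ty": 0, "tz": 0.06, "spin": 0},
    {"tx": 0, "ty": 0, "tz": 0.1, "spin": 0},
    {"tx": -0.015, "ty": -0.015, "tz": 0.13, "spin": 0},
    {"tx": -0.045, "ty": -0.035, "tz": 0.14, "spin": 0},
    {"tx": -0.08, "ty": -0.065, "tz": 0.14, "spin": 0},
    {"tx": -0.115, "ty": -0.095, "tz": 0.14, "spin": 0},
  ],
)

```text
t: 33.55
ee_pos: [392.5, 299.6, 179.2]
orientation: [1.412, 2.805, 0.003]
ft_force: [-0.0, -0.9, -0.3]
width: 88.1
grasp_force: 0.0
```

Request:
apply_moves(
  targets=[
    {"tx": -0.02, "ty": -0.03, "tz": 0, "spin": 0},
    {"tx": -0.04, "ty": -0.06, "tz": 0, "spin": 0},
    {"tx": -0.04, "ty": -0.06, "tz": 0, "spin": 0},
    {"tx": -0.04, "ty": -0.06, "tz": 0, "spin": 0},
    {"tx": -0.04, "ty": -0.06, "tz": 0, "spin": 0},
    {"tx": -0.04, "ty": -0.06, "tz": 0, "spin": 0},
    {"tx": -0.04, "ty": -0.06, "tz": 0, "spin": 0},
    {"tx": -0.04, "ty": -0.06, "tz": 0, "spin": 0},
  ],
)

```text
t: 34.35
ee_pos: [353.6, 240.5, 177.8]
orientation: [-1.412, -2.806, 0.0]
ft_force: [0.6, -0.2, -0.8]
width: 88.1
grasp_force: 0.0
```

Run:
```python
from fit import *
exp={"small":((645.0,-121.0),-69.5),"medium":((351.7,-287.5),41),"large":((508.5,395.2),36.5)}
G={"small":(645,-120.5),"medium":(351.5,-287.4),"large":(508.5,395.5)}
tiles=[]
for n in("top","side"):
    im=save(n,f"pics/end_{n}.png")[...,::-1]
    row=[]
    for k in G:
        c=proj(n,[[*G[k],20]])[0].round().astype(int); w=34
        pad=cv2.copyMakeBorder(im,40,40,40,40,cv2.BORDER_CONSTANT); x0,y0=c-w
        t=np.ascontiguousarray(cv2.resize(pad[y0+40:y0+40+2*w,x0+40:x0+40+2*w],(264,264),interpolation=3)); s=264/(2*w)
        d=lambda P,col:cv2.polylines(t,[np.round((proj(n,P)-[x0,y0]+.5)*s).astype(int)],True,col,1)
        kc=k+"_cup"; D_,f,h,_=D[kc]; p=exp[k][0]
        d(circ(D_/2,h+6)+[*p,0],(0,0,255)); d(circ(f/2,6)+[*p,0],(0,160,0)); d(circ(D[k+"_saucer"][0]/2,13)+[*G[k],0],(255,0,0))
        row.append(t)
        mm=pad.astype(int)[40:424,40:552]; P=proj(n,circ(D[k+"_saucer"][0]/2,13)+[*G[k],0])
    tiles.append(np.hstack(row))
cv2.imwrite("pics/end.png",np.vstack(tiles))
```

```text
(no output)
```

View pics/end.png

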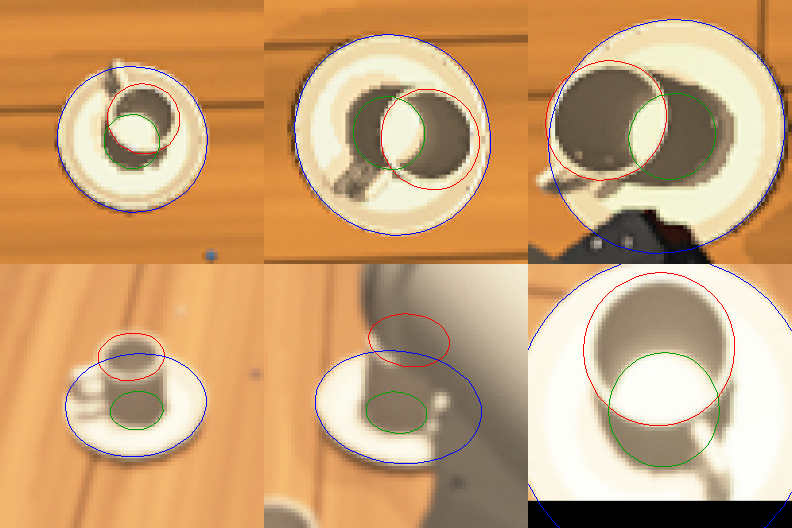

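All three cups stand upright in the middle of their saucers, within about 2–3 mm (predicted outlines against the picture). The gripper is clear, so I'm handing in.

```bash
python3 -c "
from workcell import ctrl
print(ctrl.close_job())"
```

```text
the job is handed in; nothing more can be done
None
```

The small, medium and large cups stand upright on their own saucers, within about 2–3 mm of centre in the final pictures, and the job was handed in at about 34 s; the hand-in call gave no verdict.

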